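Show the edge of the brass plate

ROBOT

A 7-joint arm with a two-finger parallel gripper is mounted at the origin on the work surface. World frame = base frame: x ahead of the robot, y to its left, z up, the work surface at z = 0. Lengths are in m, angles in degrees, forces in N, time in s.
With the tool pointing down it reaches from about 0.4 to 0.875 m from the base axis. Payload 4.4 kg.
Tool frame: the origin (TCP) lies at the centre of the arm's flange, where the gripper is bolted on; the fingertips stand 173 mm ahead of it and the grasp point (between the pads) lies tcp_to_grasp ahead of it (tcp_to_grasp is the distance from the TCP to the grasp point, in m); z points along the fingers, y is the line along which they close (so a half turn about z gives the same grasp; the last joint's range is limited). The gripper opens to 85 mm and grips with 20 to 120 N. Pads are 22 mm wide; open, the fingers measure 114 mm over their backs; the gripper's body (76 mm by 85 mm) begins 54 mm behind the grasp point. The pads swing forward as they close: fully open they stand 13 mm farther back than shut.
Start: joints at [-76.364, 36.005, 2.206, 86.941, -1.547, 57.084, -1.146], TCP at [0.194, 0.62, 0.405] pointing down, gripper open.
Joint ranges: [-175.42, 175.42], [-21.48, 121.26], [-71.46, 75.88], [10.55, 141.38], [-63.04, 243.04], [13.31, 113.54], [-168.57, 168.57]. Speed limits (degrees/s): [147.25, 147.25, 180, 180, 180, 180, 180].

INTERFACE

Orientations are given as a 3x3 rotation matrix whose columns are the frame's x, y, z axes.
In Python, from station import * gives the robot as it stands.
- The arm moves only by the shell command python3 -m crank 'ROWS' [FORCE]. ROWS is JSON, a list of rows, each a list of 3 entries, a list of its own where there are three numbers: the shift along the tool's x, y, z in units of 0.1 m (1.0 is 0.1 m), then the turn, a rotation vector about the tool's x, y, z in units of 90 degrees (1.0 is 90 degrees), then the closure, from 0 (fully open) to 1 (shut). A call has exactly 5 rows; each row is the pose to reach, as a shift and turn from the pose commanded when the call began, along the tool's axes at that moment; what a row does not reach only later rows make up. A row lasts 1/10 s, in which the tool goes at most 50 mm and 8.59 degrees, less where a joint would pass 70% of its speed; a pose out of reach is approached as far as the arm can. A call with a number of a shift or a turn outside -1 to 1 is refused whole. A call with a gripper value outside its range is refused whole. The fingers move at their own pace and stop on an object; FORCE is the grip in N (left out, the last holds). Time passes only in rows, so rows that repeat a pose let the fingers close, or fill a call up. It gives the time, the measured TCP pose, the force, the opening and the grip force at its end, in the units of the state.
- get_obs(): the state, without advancing time (a new reading comes with each control period).
- snapshot(name): name is "scene" or "side" or "wrist"; returns (picture, depth): 480x640x3 uint8, red, green, blue; 480x640 float32, m along the optical axis (not along the pixel's ray), 0 where there is no reading.
- camera_model(name): a dict with "intrinsics" (3x3 intrinsics, pixels), "D" ([k1, k2, p1, p2, k3] as OpenCV has them; the pictures are not rectified), "xyz" and "orientation" of the camera in the world; the wrist camera has in their place "tool_from_camera" (4x4, takes a point from camera to tool coordinates, whose origin is the TCP and whose axes are the flange's). Camera axes: x right, y down, z forward; pixel columns grow to the right and rows downward; lengths in m; the calibration is good to about 2 mm. A picture is of the moment at which its call begins: read the wrist's pose just before it. camera_model takes no time and is no camera call.
- close_job(): hands the job in; it is judged then, once.
The state is a dict: "t": time; "joints": joint angles; "joint_vel": joint speeds; "effort": joint torques, N m; "position": TCP position; "tcp_rot": TCP orientation; "force": force on the tool from outside, world axes, zero at the start; "wrist_torque": the same for the moment, N m; "opening": finger opening in m; "gripper_force": force on a finger pad.
Only numpy, scipy, OpenCV 4.12 (cv2) and the standard library are available. Lean on these libraries where they do the work, as an engineer would, in place of code of your own. Each camera call takes 0.05 s, during which the arm holds its last target. There are 200 camera calls.

TASK

The flat brass plate is hard to pick up from the wooden ledge, so with your fingertips slide it along the ledge until about a third of its length sticks out past the end of the ledge on the robot's left. Only push it: do not pick it up or tip it, and leave it lying still, flat and roughly in line with the ledge. Leave the steel plate, the bolt, the wooden block and everything else where they are.

Things in the scene. Friction and masses are not known exactly. Their poses are not given: they have to be found in the camera images.
- ledge: fixed dark wooden step on the bench, 180 mm deep (its x), 360 mm long (its y), 45 mm high. Origin at the centre of its underside, on the bench top (z = 0). Its y axis runs along the ledge towards its open end, the robot's left; plain flat top, no rims; the bench is clear below the open end.
- ledge_end (a point): midpoint of the ledge's upper edge at its open left end, 180 mm from the centre of the ledge along its y, 45 mm above the bench; axes as the ledge's
- brass_plate: loose brass plate to be pushed, flat on the ledge: 60 mm wide (its x), 120 mm long (its y), 6 mm thick, about 0.36 kg, two black dots on top. Origin at the centre of its underside. At the start its y points along the ledge to the open end within 0.08 rad, its leading edge 20 to 90 mm short of that end, its centre about 42 mm to either side of the ledge's middle line. A third of its length is 40 mm.
- brass_lead (a point): middle of the brass plate's leading short edge (the one towards the ledge's open end), half-way up its thickness, 60 mm from the plate's centre along its y; axes as the plate's
- steel_plate: bystander: loose grey steel plate of the same size (60 x 120 x 6 mm) beside the brass one on the ledge; origin at the centre of its underside
- wood_block: bystander: loose wooden block 45 x 30 x 35 mm high on the ledge near its right end, at least 85 mm behind the trailing edges of the plates; origin at the centre of its underside
- bolt: bystander: loose stainless bolt standing on its head near the right end of the ledge beside the block, 48 mm tall, head 24 mm across, shank 12 mm; origin at the centre of its underside
- elec_box: bystander: loose open blue plastic electrical box 90 x 90 x 50 mm high on the bench to the left; origin at the centre of its underside
- diffuser: bystander: loose milky glass light diffuser, dome 140 mm across and 80 mm high, on the bench to the right; origin at the centre of its underside
- screwdriver: bystander: loose red-handled screwdriver lying on the bench to the left of the robot
There are look-alikes about, which are no part of the job. Of the things like the brass_plate, leave any that is blue, green or pink; of the rest the larger one is meant.

How it is judged (in metres and radians):
At the end, for the whole second after the job is handed in: the brass plate lies still and flat on the ledge, its leading edge 28 to 52 mm past the ledge's open end (a third is 40 mm), in line with the ledge within 0.2 rad and its centre within 75 mm of the ledge's middle line; the bystanders are where they were (y of brass_lead in the frame of ledge_end between 0.028 and 0.052 m and angle between the y axis of brass_plate and the y axis of ledge, either way round below 0.2 rad and x of brass_plate in the frame of ledge between -0.075 and 0.075 m and z of brass_plate in the frame of ledge between 0.042 and 0.048 m and angle between brass_plate's own z axis and vertical below 0.05 rad and linear speed of brass_plate below 0.01 m/s and distance of steel_plate from where it was at the start of the episode below 0.015 m); the robot touches nothing.
It fails at once if the brass plate is lifted more than 6 mm off the ledge (z of brass_plate in the frame of ledge above 0.051 m).
It fails at once if the brass plate is tipped by more than 0.12 rad or falls off the ledge (angle between brass_plate's own z axis and vertical above 0.12 rad or z of brass_plate in the frame of ledge below 0.035 m).
It fails at once if the steel plate is shifted more than 15 mm or tipped (distance of steel_plate from where it was at the start of the episode above 0.015 m or angle between steel_plate's own z axis and vertical above 0.35 rad).
It fails at once if the wooden block or the bolt is shifted more than 15 mm or knocked over ((distance of wood_block from where it was at the start of the episode above 0.015 m or angle between wood_block's own z axis and vertical above 0.35 rad) or (distance of bolt from where it was at the start of the episode above 0.015 m or angle between bolt's own z axis and vertical above 0.35 rad)).
It fails at once if the electrical box, the diffuser or the loose screwdriver is shifted more than 15 mm (distance of any of elec_box, diffuser, screwdriver from where it was at the start of the episode above 0.015 m).
It also fails if it takes over 35 s, if anything falls off the work surface, if the arm or the gripper's body presses on something with over 40 N, if the wrist force passes 120 N, or if a joint passes its speed limit or range.

## Working session

There is one attempt and no reset: what is moved stays moved. The work goes in short steps, Python scripts to look and compute and a shell command to move; the robot and the scene stay as the last step left them, time stands still between calls to the robot, and variables do not carry over. Pictures are saved under pics/ and viewed, at most 10 in all, crops included, and the job is handed in when it is done.

```bash
mkdir -p pics
python3 - <<'E'
from station import *
import cv2,numpy as np
o=get_obs();print(o['t'],o['position'],o['tcp_rot'],o['opening'])
try: print(tcp_to_grasp)
except Exception as e: print(e)
for n in ['scene','side']:
    p,d=snapshot(n);cv2.imwrite(f'pics/{n}0.png',p[...,::-1]);np.save(f'{n}0.npy',d);m=camera_model(n);print(n,m)
E
ls
```

```text
0.0 [0.19432758 0.61996151 0.40379023] [[-9.54203867e-01  2.99156630e-01 -5.39323250e-04]
 [ 2.99157114e-01  9.54202119e-01 -1.82660641e-03]
 [-3.18180294e-05 -1.90429729e-03 -9.99998186e-01]] 0.08571163208639894
0.1547
scene {'intrinsics': array([[497.26563887,   0.        , 324.5894552 ],
       [  0.        , 497.26563887, 239.14767851],
       [  0.        ,   0.        ,   1.        ]]), 'D': array([-0.09977239,  0.        ,  0.        ,  0.        ,  0.        ]), 'xyz': array([ 1.23761281, -0.17830465,  1.09250589]), 'orientation': array([[ 0.16750254,  0.80642568, -0.56711597],
       [ 0.98572996, -0.12724224,  0.11020827],
       [ 0.01671367, -0.57748337, -0.81623135]])}
side {'intrinsics': array([[474.15747477,   0.        , 316.47079965],
       [  0.        , 474.15747477, 238.02288679],
       [  0.        ,   0.        ,   1.        ]]), 'D': array([-0.11275179,  0.        ,  0.        ,  0.        ,  0.        ]), 'xyz': array([ 0.35810004, -1.21772834,  0.84653762]), 'orientation': array([[ 0.98687785, -0.09649314,  0.12946497],
       [-0.16114126, -0.53753179,  0.82770349],
       [-0.01027618, -0.83770439, -0.54602724]])}
pics
scene0.npy
side0.npy
```

View pics/scene0.png

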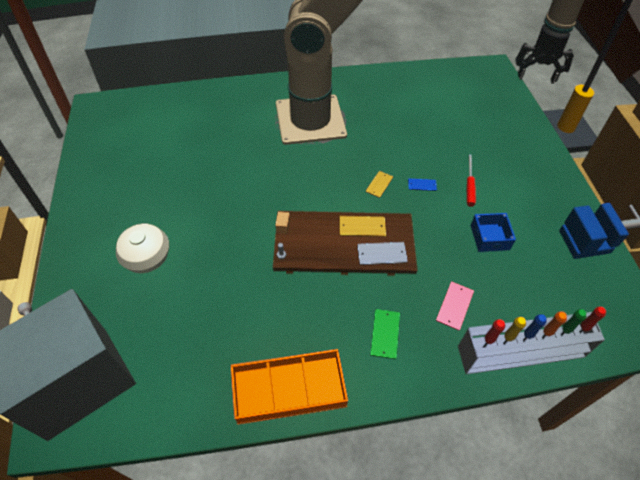

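View pics/side0.png

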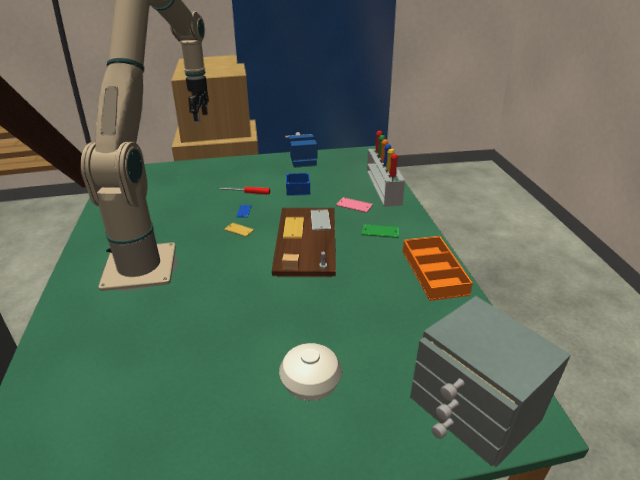

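The scene picture has the ledge at about (275-415, 212-272), with its open left end on the right of the image. Plates of the brass kind are:
- yellow on the ledge (362,226)
- small yellow on the bench (379,184)
- blue (422,185)
- green (386,333)
- pink (455,305)

The yellow one on the ledge fits: it is not blue, green or pink, and it is the larger of the two yellow ones. I'll confirm this in an enlarged crop.

Run:
```python
import cv2
p=cv2.imread('pics/scene0.png')[165:285,265:425]
cv2.imwrite('pics/crop0.png',cv2.resize(p,None,fx=5,fy=5,interpolation=cv2.INTER_CUBIC))
```

```text
(no output)
```

View pics/crop0.png

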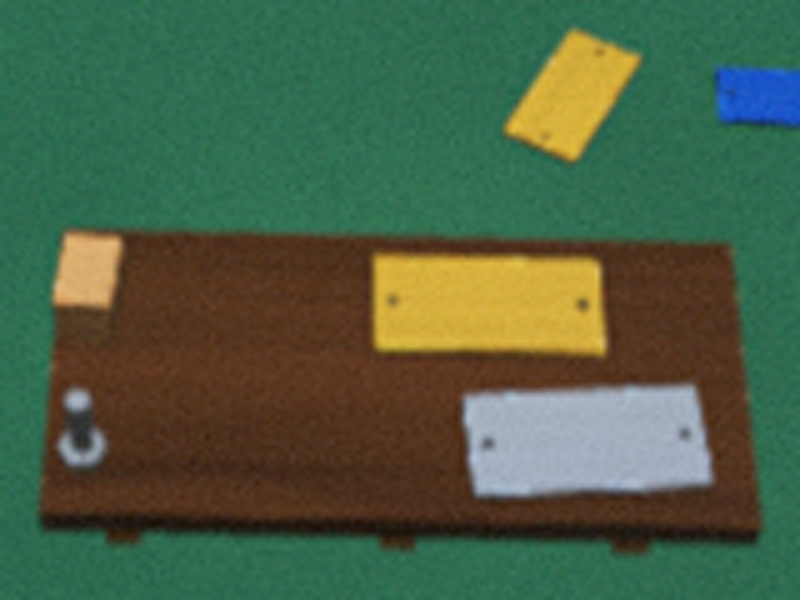

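The crop shows the larger brass plate on the ledge, with corners at crop (374,254), (601,260), (606,354), (375,351). The steel plate sits beside it, nearer the open end; the block and bolt are at the right end. The yellow one on the bench is smaller. The plate on the ledge is the target.

```bash
cat > h.py <<'E'
import numpy as np,cv2
from station import *
def ray(name,px,z,pose=None):
    m=camera_model(name)
    if name=='wrist':
        p,R=pose;T=m['tool_from_camera'];R0=R@T[:3,:3];c=R@T[:3,3]+p
    else: R0=m['orientation'];c=m['xyz']
    u=cv2.undistortPoints(np.array(px,float).reshape(-1,1,2),m['intrinsics'],m['D'])[:,0]
    d=np.c_[u,np.ones(len(u))]@R0.T
    return c+d*((z-c[2])/d[:,2])[:,None]
E
python3 - <<'E'
from h import *
np.set_printoptions(precision=4,suppress=True)
f=lambda a:(np.array(a,float)+.5)/5-.5+[265,165]
for n,a,z in [('ledge',[(68,231),(732,244),(757,524),(42,515)],.045),('brass',[(374,254),(601,260),(606,352),(375,350)],.051),('steel',[(464,394),(696,386),(712,486),(474,496)],.051),('block',[(65,232),(122,237),(111,306),(53,303)],.08),('bolt',[(77,397)],.093)]:
    P=ray('scene',f(a),z);print(n,P[:,:2].tolist(),P.mean(0)[:2])
    if len(P)>1:
        e=(P[1]-P[0]+P[2]-P[3])/2;g=(P[3]-P[0]+P[2]-P[1])/2
        print(' len',np.linalg.norm(e),np.linalg.norm(g),'angle of y vs world y',np.degrees(np.arctan2(-e[0],e[1])))
d=np.load('scene0.npy');m=camera_model('scene')
for q in f([(488,300),(590,440),(250,400)]).round().astype(int):
    zc=d[q[1],q[0]];u=cv2.undistortPoints(q.astype(float).reshape(1,1,2),m['intrinsics'],m['D'])[0,0];print(m['orientation']@(np.r_[u,1]*zc)+m['xyz'])
o=get_obs();print('yaw',o['t'],np.degrees(np.arctan2(o['tcp_rot'][1,1],o['tcp_rot'][0,1])))
E
```

```text
ledge [[0.39837755511831974, -0.14439990537882216], [0.46225569096506225, 0.20773513861097254], [0.6363780891762065, 0.17274361035575697], [0.5750426923356822, -0.17767950853036216]] [0.518  0.0146]
 len 0.3568145179892504 0.1786846680577018 angle of y vs world y -10.105443214297496
brass [[0.4438763359311896, 0.014173148115097928], [0.4664677967735912, 0.13302417267763245], [0.5257254382401588, 0.12126578683579131], [0.5058297170600352, 0.0030625975765811164]] [0.4855 0.0679]
 len 0.12041580142039152 0.06167475222851456 angle of y vs world y -10.1612243246796
steel [[0.5401672168042994, 0.0429191439265765], [0.5539626664007542, 0.16214450464564029], [0.6145373264120807, 0.15435070136048085], [0.6014185067749912, 0.03519237509094128]] [0.5775 0.0987]
 len 0.11994911432630104 0.0614053137928185 angle of y vs world y -6.441595825783337
block [[0.4268356159858713, -0.1471471290721658], [0.43472664845733544, -0.11832497248018556], [0.4782078290165741, -0.1294876562317651], [0.4717225785741258, -0.15838496801615157]] [ 0.4529 -0.1383]
 len 0.029741446417714982 0.04558155367133285 angle of y vs world y -13.986170569898807
bolt [[0.5404923056865087, -0.15341444775820753]] [ 0.5405 -0.1534]
[0.4878 0.0659 0.0556]
[0.5811 0.1001 0.054 ]
[ 0.5247 -0.0643  0.046 ]
yaw 0.1 72.59328046594989
```

Sizes and heights check out: the ledge measures 357 x 179 mm and the plate 120 x 62 mm. The plate's lead edge is about 72 mm short of the end, so the push is about 112 mm. The plan is to set the fingers partly closed, side by side across the plate, behind its trailing edge. I'll move over there at the current height first.

```bash
R='x'
python3 -m crank '[[[-0.15,-0.18,0],[0,0,0],0.7],[[-0.3,-0.36,0],[0,0,0],0.7],[[-0.45,-0.54,0],[0,0,0],0.7],[[-0.6,-0.72,0],[0,0,0],0.7],[[-0.76,-0.9,0],[0,0,0],0.7]]' 20
```

```text
t: 0.6
position: [0.2401, 0.5106, 0.4043]
tcp_rot: [[-0.954, 0.299, -0.0], [0.299, 0.954, -0.001], [0.0, -0.001, -1.0]]
force: [0.4, 0.3, 0.4]
opening: 0.0257
gripper_force: 0.0
```

```bash
python3 -m crank '[[[-0.15,-0.18,0],[0,0,0],0.7],[[-0.3,-0.36,0],[0,0,0],0.7],[[-0.45,-0.54,0],[0,0,0],0.7],[[-0.6,-0.72,0],[0,0,0],0.7],[[-0.76,-0.9,0],[0,0,0],0.7]]' >/dev/null
python3 -m crank '[[[-0.15,-0.18,0],[0,0,0],0.7],[[-0.3,-0.36,0],[0,0,0],0.7],[[-0.45,-0.54,0],[0,0,0],0.7],[[-0.6,-0.72,0],[0,0,0],0.7],[[-0.76,-0.9,0],[0,0,0],0.7]]' >/dev/null
python3 -m crank '[[[-0.15,-0.18,0],[0,0,0],0.7],[[-0.3,-0.36,0],[0,0,0],0.7],[[-0.45,-0.54,0],[0,0,0],0.7],[[-0.6,-0.72,0],[0,0,0],0.7],[[-0.76,-0.9,0],[0,0,0],0.7]]'
python3 -m crank '[[[-0.15,-0.18,0],[0,0,0.09],0.7],[[-0.3,-0.36,0],[0,0,0.18],0.7],[[-0.45,-0.54,0],[0,0,0.27],0.7],[[-0.6,-0.72,0],[0,0,0.36],0.7],[[-0.76,-0.9,0],[0,0,0.45],0.7]]'
cat > go.py <<'E'
import sys
from h import *
o=get_obs();R=o['tcp_rot'];p=o['position']
u=np.array([.1754,.9845,0]);v=np.array([.9845,-.1754,0])
print('t',o['t'],'s,t,z',p@u,p@v,p[2],'F',o['force'])
if len(sys.argv)>3:
    s,t,z=map(float,sys.argv[1:])
    T=s*u+t*v+[0,0,z];Rt=np.c_[u,v,[0,0,-1]]
    print('shift',(R.T@(T-p)*10).round(3),'turn',(cv2.Rodrigues(R.T@Rt)[0].ravel()/(np.pi/2)).round(4))
E
python3 go.py .05 .466 .33
```

```text
t: 2.1
position: [0.3769, 0.1849, 0.4046]
tcp_rot: [[-0.954, 0.299, -0.0], [0.299, 0.954, -0.0], [0.0, -0.0, -1.0]]
force: [-0.3, -0.7, -1.1]
opening: 0.0256
gripper_force: 0.0
t: 2.6
position: [0.4224, 0.0763, 0.4046]
tcp_rot: [[-0.526, 0.85, -0.001], [0.85, 0.526, 0.0], [0.0, -0.0, -1.0]]
force: [1.1, 0.0, 0.5]
opening: 0.0255
gripper_force: 0.0
t 2.6 s,t,z 0.14919940262580822 0.40249562322734894 0.4045967995597488 F [1.08879448 0.04998385 0.54999121]
shift [-1.163 -0.189  0.746] turn [-3.000e-04 -1.000e-04  4.652e-01]
```

```bash
python3 -m crank '[[[-0.2,-0.04,0.1],[0,0,0.093],0.7],[[-0.4,-0.08,0.2],[0,0,0.186],0.7],[[-0.6,-0.12,0.35],[0,0,0.279],0.7],[[-0.8,-0.15,0.5],[0,0,0.372],0.7],[[-1,-0.19,0.6],[0,0,0.465],0.7]]' >/dev/null
python3 -m crank '[[[0,0,0],[0,0,0],0.7],[[0,0,0],[0,0,0],0.7],[[0,0,0],[0,0,0],0.7],[[0,0,0],[0,0,0],0.7],[[0,0,0],[0,0,0],0.7]]'
python3 go.py .045 .466 .24
python3 - <<'E'
from h import *
o=get_obs();np.savez('w1.npz',p=o['position'],R=o['tcp_rot'])
p,d=snapshot('wrist');cv2.imwrite('pics/w1.png',p[...,::-1])
print(camera_model('wrist'))
E
```

```text
t: 3.6
position: [0.4594, -0.017, 0.3451]
tcp_rot: [[0.168, 0.986, 0.001], [0.986, -0.168, 0.001], [0.001, 0.001, -1.0]]
force: [-1.1, -0.4, -0.4]
opening: 0.0256
gripper_force: 0.0
t 3.6 s,t,z 0.0638796973587461 0.4552197713239911 0.3450705771921383 F [-1.08995856 -0.40572572 -0.3622814 ]
shift [-0.19   0.106  1.051] turn [ 0.0003 -0.0005  0.005 ]
{'intrinsics': array([[374.27594657,   0.        , 325.32867352],
       [  0.        , 374.27594657, 236.22655682],
       [  0.        ,   0.        ,   1.        ]]), 'D': array([-0.04206607,  0.        ,  0.        ,  0.        ,  0.        ]), 'tool_from_camera': array([[-1.10965192e-04, -9.50525891e-01, -3.10645324e-01,
         7.95032708e-02],
       [ 9.99999949e-01, -1.29420000e-05, -3.17608130e-04,
         2.78640410e-04],
       [ 2.97874379e-04, -3.10645343e-01,  9.50525845e-01,
         3.07192042e-02],
       [ 0.00000000e+00,  0.00000000e+00,  0.00000000e+00,
         1.00000000e+00]])}
```

View pics/w1.png

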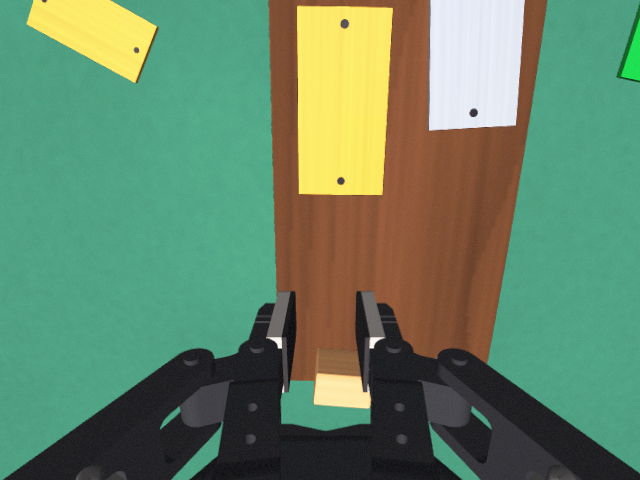

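The wrist view shows the brass plate ahead, with its trailing edge from (299,194) to (383,194) and its leading edge from (297,7) to (392,8). The steel plate is to the right and the block lies behind the fingertips at about (343,380). I'll cross-check the position and then descend.

```bash
python3 - <<'E'
from h import *
w=np.load('w1.npz');P=ray('wrist',[(299,194),(383,194),(297,7),(392,8)],.051,(w['p'],w['R']))
u=np.array([.1754,.9845,0]);v=np.array([.9845,-.1754,0]);print(np.c_[P@u,P@v].round(4))
P=ray('wrist',[(343,347+3),(319,349),(358,350)],.08,(w['p'],w['R']));print(np.c_[P@u,P@v].round(4))
E
python3 -m crank '[[[-0.03,0.02,0.2],[0,0,0],0.7],[[-0.06,0.04,0.4],[0,0,0],0.7],[[-0.09,0.06,0.6],[0,0,0],0.7],[[-0.11,0.08,0.8],[0,0,0.005],0.7],[[-0.13,0.1,1.0],[0,0,0.005],0.7]]'
python3 go.py .052 .466 .225
```

```text
[[0.0891 0.4366]
 [0.0896 0.4966]
 [0.2082 0.4367]
 [0.2083 0.4962]]
[[-0.0208  0.4692]
 [-0.0201  0.4516]
 [-0.0207  0.4802]]
t: 4.15
position: [0.4673, -0.032, 0.2441]
tcp_rot: [[0.177, 0.984, 0.001], [0.984, -0.177, 0.0], [0.0, 0.001, -1.0]]
force: [-0.1, -0.1, -0.4]
opening: 0.0256
gripper_force: 0.0
t 4.15 s,t,z 0.05050060717651305 0.46562426529199696 0.24413886716459401 F [-0.08268292 -0.11649184 -0.44178395]
shift [0.015 0.004 0.191] turn [ 0.0004 -0.0002 -0.0007]
```

```bash
python3 -m crank '[[[0,0.01,0.05],[0,0,0],0.7],[[0,0.01,0.1],[0,0,0],0.7],[[0,0.01,0.15],[0,0,0],0.7],[[0,0.01,0.18],[0,0,0],0.7],[[0,0.01,0.18],[0,0,0],0.7]]'
python3 - <<'E'
from h import *
p,d=snapshot('wrist');cv2.imwrite('pics/w2.png',p[...,::-1])
E
python3 -m crank '[[[0,0,0.01],[0,0,0],0.7],[[0,0,0.02],[0,0,0],0.7],[[0,0,0.03],[0,0,0],0.7],[[0,0,0.04],[0,0,0],0.7],[[0,0,0.04],[0,0,0],0.7]]'
```

```text
t: 4.65
position: [0.4681, -0.0322, 0.2268]
tcp_rot: [[0.177, 0.984, 0.0], [0.984, -0.177, 0.0], [0.0, 0.0, -1.0]]
force: [0.1, -0.0, 0.7]
opening: 0.0255
gripper_force: 0.0
t: 5.2
position: [0.468, -0.0323, 0.2226]
tcp_rot: [[0.177, 0.984, -0.0], [0.984, -0.177, 0.0], [0.0, -0.0, -1.0]]
force: [-0.1, 0.7, -0.5]
opening: 0.0259
gripper_force: 0.0
```

View pics/w2.png

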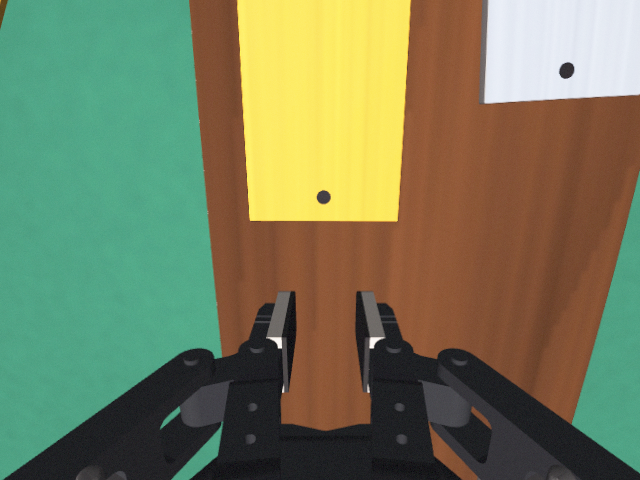

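The fingertips at (285,295) and (368,295) straddle the centre of the plate, whose trailing edge runs from (249,221) to (398,221). I'll feel for the ledge in 1 mm steps.

```bash
python3 -m crank '[[[0,0,0.01],[0,0,0],0.7],[[0,0,0.02],[0,0,0],0.7],[[0,0,0.02],[0,0,0],0.7],[[0,0,0.02],[0,0,0],0.7],[[0,0,0.02],[0,0,0],0.7]]' | grep -E "pos|force"
python3 -m crank '[[[0,0,0.01],[0,0,0],0.7],[[0,0,0.01],[0,0,0],0.7],[[0,0,0.02],[0,0,0],0.7],[[0,0,0.02],[0,0,0],0.7],[[0,0,0.02],[0,0,0],0.7]]'| grep -E "pos|force"
```

```text
position: [0.4681, -0.0323, 0.2207]
force: [0.2, -0.2, 0.0]
gripper_force: 0.0
position: [0.4681, -0.0323, 0.2187]
force: [0.2, 0.3, -0.5]
gripper_force: 0.0
```

```bash
python3 -m crank '[[[0,0,0.01],[0,0,0],0.7],[[0,0,0.01],[0,0,0],0.7],[[0,0,0.01],[0,0,0],0.7],[[0,0,0.01],[0,0,0],0.7],[[0,0,0.01],[0,0,0],0.7]]' | grep -E "pos|force"
python3 -m crank '[[[0,0,0.01],[0,0,0],0.7],[[0,0,0.01],[0,0,0],0.7],[[0,0,0.01],[0,0,0],0.7],[[0,0,0.01],[0,0,0],0.7],[[0,0,0.01],[0,0,0],0.7]]'| grep -E "pos|force"
```

```text
position: [0.468, -0.0324, 0.2183]
force: [-1.1, 0.3, 8.3]
gripper_force: 4.1
position: [0.4679, -0.0325, 0.2182]
force: [-3.6, 0.3, 20.1]
gripper_force: 10.1
```

Contact is at TCP z of about 0.2183. I'll raise the tool 3.5 mm (about 2 mm of clearance) and push forward gently.

```bash
python3 -m crank '[[[0,0,-0.035],[0,0,0],0.7],[[0,0,-0.035],[0,0,0],0.7],[[0.05,0,-0.035],[0,0,0],0.7],[[0.1,0,-0.035],[0,0,0],0.7],[[0.15,0,-0.035],[0,0,0],0.7]]'
python3 -m crank '[[[0.04,0,0],[0,0,0],0.7],[[0.08,0,0],[0,0,0],0.7],[[0.12,0,0],[0,0,0],0.7],[[0.16,0,0],[0,0,0],0.7],[[0.2,0,0],[0,0,0],0.7]]'
python3 -m crank '[[[0.05,0,0],[0,0,0],0.7],[[0.1,0,0],[0,0,0],0.7],[[0.15,0,0],[0,0,0],0.7],[[0.2,0,0],[0,0,0],0.7],[[0.25,0,0],[0,0,0],0.7]]'
python3 go.py .11 .466 .22
python3 - <<'E'
from h import *
o=get_obs();np.savez('w3.npz',p=o['position'],R=o['tcp_rot'])
p,d=snapshot('wrist');cv2.imwrite('pics/w3.png',p[...,::-1])
E
```

```text
t: 7.7
position: [0.4708, -0.0169, 0.2199]
tcp_rot: [[0.177, 0.984, -0.001], [0.984, -0.177, 0.0], [0.0, -0.001, -1.0]]
force: [0.3, 0.0, -0.6]
opening: 0.0257
gripper_force: 0.0
t: 8.2
position: [0.4742, 0.0019, 0.2202]
tcp_rot: [[0.178, 0.984, -0.0], [0.984, -0.178, -0.001], [-0.001, 0.0, -1.0]]
force: [-0.8, -1.6, -0.4]
opening: 0.0259
gripper_force: 1.1
t: 8.7
position: [0.4787, 0.0272, 0.2202]
tcp_rot: [[0.177, 0.984, -0.0], [0.984, -0.177, 0.0], [0.0, -0.0, -1.0]]
force: [-1.1, -2.2, -1.0]
opening: 0.0256
gripper_force: 1.0
t 8.7 s,t,z 0.11075334489039665 0.4665466266694215 0.22016950489098927 F [-1.08129239 -2.19765115 -1.00998507]
shift [-0.008 -0.005  0.002] turn [-0.0001 -0.     -0.0011]
```

View pics/w3.png

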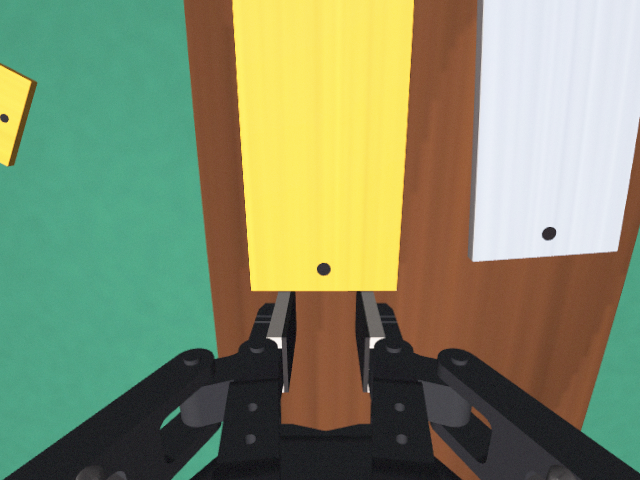

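The fingers touch the trailing edge, which now runs from (251,291) to (397,291). The plate is square to them and clear of the steel plate. I'll take a scene snapshot to measure the lead edge against the ledge end.

Run:
```python
from h import *
w=np.load('w3.npz');P=ray('wrist',[(251,291),(397,291)],.051,(w['p'],w['R']))
u=np.array([.1754,.9845,0]);v=np.array([.9845,-.1754,0]);print(np.c_[P@u,P@v].round(4))
p,d=snapshot('scene');p=p[175:285,290:430,::-1];cv2.imwrite('pics/crop1.png',cv2.resize(p,None,fx=5,fy=5,interpolation=cv2.INTER_CUBIC))
```

```text
[[0.1215 0.4363]
 [0.1214 0.4961]]
```

View pics/crop1.png

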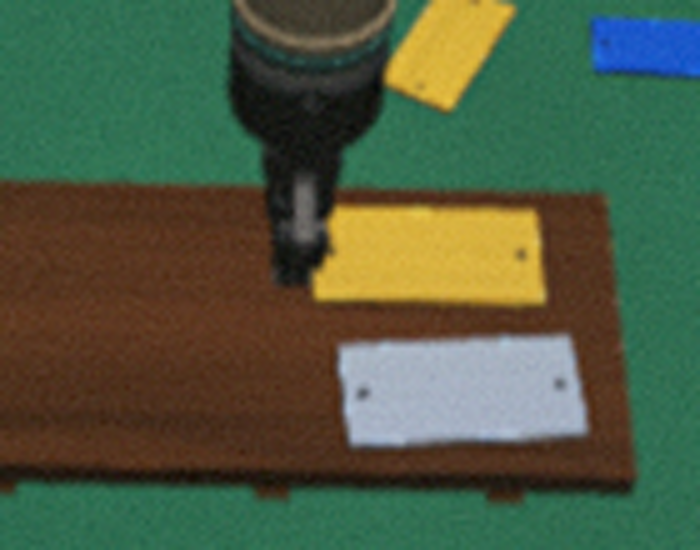

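Crop pixels: the lead edge runs from (540,209) to (546,304), and the ledge end from (606,195) to (634,482).

Run:
```python
from h import *
u=np.array([.1754,.9845,0]);v=np.array([.9845,-.1754,0])
f=lambda a:(np.array(a,float)+.5)/5-.5+[290,175]
for a,z in [([(540,209),(546,304)],.051),([(606,195),(634,482)],.045)]:
    P=ray('scene',f(a),z);print(np.c_[P@u,P@v].round(4))
```

```text
[[0.2472 0.4345]
 [0.2454 0.4969]]
[[0.285  0.4194]
 [0.2822 0.6009]]
```

The gap is 38-43 mm, so about 78-80 mm remains. I'll push 70 mm and then measure again.

```bash
python3 -m crank '[[[0.07,0,0],[0,0,0],0.7],[[0.14,0,0],[0,0,0],0.7],[[0.21,0,0],[0,0,0],0.7],[[0.28,0,0],[0,0,0],0.7],[[0.35,0,0],[0,0,0],0.7]]' | grep -E "pos|force"
python3 -m crank '[[[0.07,0,0],[0,0,0],0.7],[[0.14,0,0],[0,0,0],0.7],[[0.21,0,0],[0,0,0],0.7],[[0.28,0,0],[0,0,0],0.7],[[0.35,0,0],[0,0,0],0.7]]' | grep -E "pos|force"
python3 go.py
python3 - <<'E'
from h import *
p,d=snapshot('scene');p=p[175:285,290:430,::-1];cv2.imwrite('pics/crop2.png',cv2.resize(p,None,fx=5,fy=5,interpolation=cv2.INTER_CUBIC))
E
```

```text
position: [0.485, 0.0618, 0.2202]
force: [-0.7, -2.8, 0.5]
gripper_force: 1.4
position: [0.4912, 0.0961, 0.2202]
force: [-0.2, -3.0, 1.5]
gripper_force: 1.6
t 9.8 s,t,z 0.1808056056878772 0.4666771070649905 0.22019393391441333 F [-0.18269508 -2.97667097  1.50459268]
```

View pics/crop2.png

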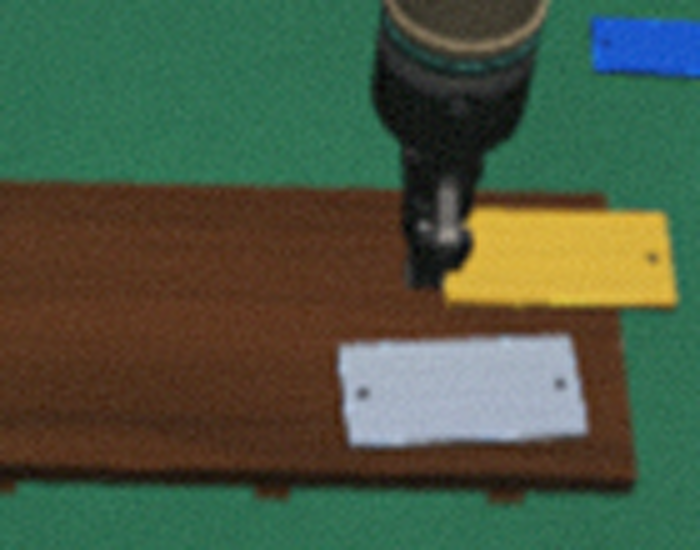

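The lead edge now runs from (667,211) to (678,305), and the ledge edge is at about (607,207) to (615,310). That is about 30-32 mm out. I'll push 9 mm more, back off, and lift away.

```bash
python3 -m crank '[[[0.03,0,0],[0,0,0],0.7],[[0.06,0,0],[0,0,0],0.7],[[0.08,0,0],[0,0,0],0.7],[[0.09,0,0],[0,0,0],0.7],[[0.09,0,0],[0,0,0],0.7]]' | grep -E "pos|force"
python3 -m crank '[[[-0.05,0,0],[0,0,0],0.7],[[-0.12,0,0],[0,0,0],0.7],[[-0.2,0,0],[0,0,0],0.7],[[-0.3,0,0],[0,0,0],0.7],[[-0.3,0,0],[0,0,0],0.7]]' | grep -E "pos|force"
python3 -m crank '[[[0,0,-0.2],[0,0,0],0.7],[[0,0,-0.4],[0,0,0],0.7],[[-0.1,0,-0.6],[0,0,0],0.7],[[-0.3,0,-0.8],[0,0,0],0.7],[[-0.5,0,-1],[0,0,0],0.7]]' | grep -E "pos|force"
python3 -m crank '[[[-0.2,0,0],[0,0,0],0.7],[[-0.4,0,0],[0,0,0],0.7],[[-0.5,0,0],[0,0,0],0.7],[[-0.5,0,0],[0,0,0],0.7],[[-0.5,0,0],[0,0,0],0.7]]' | grep -E "pos|force"
python3 - <<'E'
from h import *
o=get_obs();print(o['t'],o['joint_vel']);np.savez('w4.npz',p=o['position'],R=o['tcp_rot'])
w,_=snapshot('wrist');w=w[...,::-1]
p,d=snapshot('scene');p=p[180:285,290:430,::-1];c=cv2.resize(p,None,fx=5,fy=5,interpolation=cv2.INTER_CUBIC)
cv2.imwrite('pics/crop3.png',c);cv2.imwrite('pics/w4.png',w)
E
```

```text
position: [0.4927, 0.1046, 0.2202]
force: [-0.6, -2.2, -0.8]
gripper_force: 0.9
position: [0.4871, 0.0729, 0.2203]
force: [0.3, -0.1, -0.8]
gripper_force: 0.0
position: [0.4783, 0.0255, 0.321]
force: [0.1, -0.6, -0.2]
gripper_force: 0.0
position: [0.4698, -0.0228, 0.32]
force: [-0.3, 0.8, -0.6]
gripper_force: 0.0
11.85 [-0.92392355  0.23364269 -0.41493169 -0.24690746  0.07157362 -0.08218405
  0.08257534]
```

View pics/crop3.png

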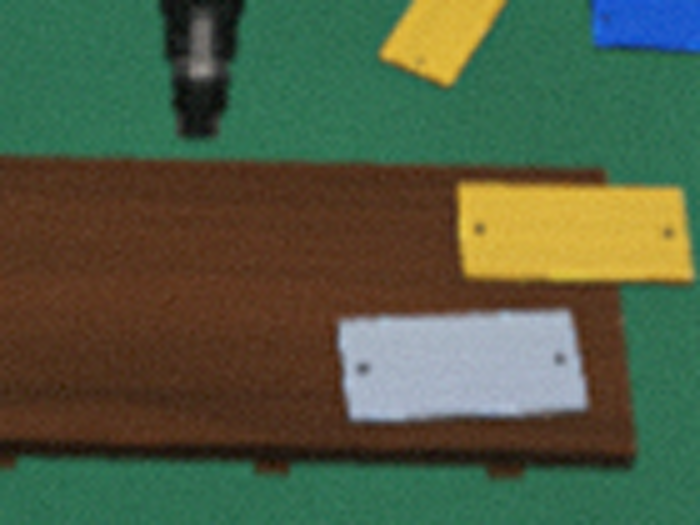

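View pics/w4.png

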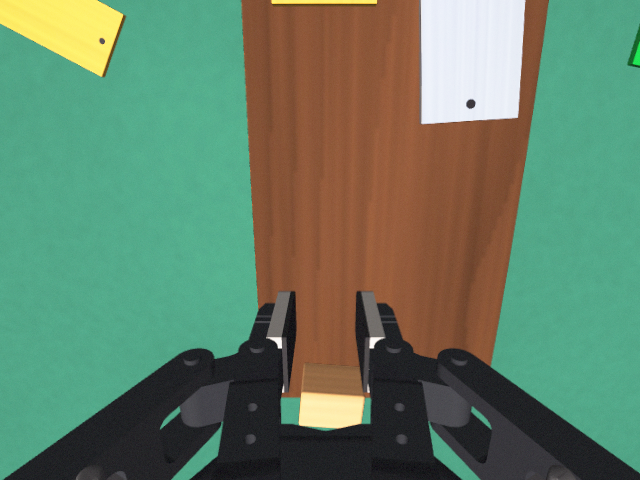

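The crop shows the plate free of the gripper. Its corners are at (458,182), (682,187), (693,282) and (465,280), and the ledge end is at (604,170) to (634,457). The wrist view shows the block and steel plate still in place. I'll measure the overhang.

Run:
```python
from h import *
u=np.array([.1754,.9845,0]);v=np.array([.9845,-.1754,0])
f=lambda a:(np.array(a,float)+.5)/5-.5+[290,180]
for a,z in [([(682,187),(693,282),(458,182),(465,280)],.051),([(604,170),(634,457)],.045)]:
    P=ray('scene',f(a),z);print(np.c_[P@u,P@v].round(4))
```

```text
[[0.3236 0.4347]
 [0.3224 0.4973]
 [0.2033 0.4341]
 [0.2031 0.4984]]
[[0.2839 0.4194]
 [0.2822 0.6009]]
```

The overhang measures 37-40 mm, straight and flat, so I'm handing in.

```bash
python3 -c "
from station import *
print(close_job())"
```

```text
the job is handed in; nothing more can be done
None
```

The brass plate was pushed along the ledge and lies flat and in line, with about 37–40 mm (a third of its length) past the open left end by camera measurement; nothing else was seen to move, and the job is handed in with no verdict returned.

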